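# Take the tall sample tube from the rack and hold it slanted over the tray

### The job

The hold-down bar on the tube rack is in the way: lift it off by its knob and set it down gently on the bench, clear of the rack. Then draw the tall tube out of the rack, tip it to lean about 50 degrees from upright with its cap end uppermost, and hold it still over the steel tray with its lower end at least 10 cm above the bench. Finish while still holding it there; drop nothing, and leave the two short tubes in the rack and the bottle and jar where they stand.

Things in the scene. Friction and masses are not known exactly. Their poses are not given: they have to be found in the camera images.
- rack: Yellow tube rack, fixed, 70 (x) by 250 (y) mm. Origin: centre of its underside. Three 28 mm sockets at y = -56, 0, +56 mm (any tube in any one), floors 8 mm and upper tier's top 70 mm above the bench. End posts at y = -118, +118 mm, 14 mm thick, 42 mm wide in x, carry the bar at 162 mm; cheeks beside it reach 172 mm.
- bar: Loose aluminium hold-down bar across the rack's two end posts, over the tubes' caps: 26 (x) by 250 (y) by 10 (z) mm, about 0.2 kg, with an upright black round knob, 18 mm in diameter and 42 mm tall, mid-top. Origin: centre of the bar's underside; z up through the knob. It lifts straight off, and lies flat on the bench, knob up.
- bar_knob (a point): Point on the knob's axis at which to grip it: 34 mm above the bar's underside, 24 mm above its top face, 18 mm below the knob's top.
- tall_tube: The tall tube: clear, 25 mm in diameter, 150 mm long over all, about 60 g, with a ribbed screw cap 29 mm in diameter and 28 mm tall at the top (fixed on), standing loose in one of the sockets. Origin: centre of its foot; z runs along the tube towards the cap. In the rack its cap top is 158 mm above the bench, just under the bar.
- tall_tube_cap (a point): Centre of the tall tube's cap, 136 mm from the foot.
- tall_tube_mid (a point): Middle of the tall tube, on its axis 75 mm from the foot; this point is to be over the tray.
- tray: Shallow open steel tray, fixed to the bench, 200 (x) by 280 (y) mm, rim 30 mm high. Origin: centre of its underside.
- short_tube_a: Bystander: short capped tube like the tall one but 100 mm long (cap top 108 mm above the bench), loose in another socket. Origin: centre of its foot.
- short_tube_b: Bystander: the other short capped tube, 100 mm long, in the remaining socket. Origin: centre of its foot.
- bottle: Bystander: amber bottle, 60 mm in diameter, 130 mm tall, on the bench. Origin: centre of its underside.
- jar: Bystander: small white jar, 44 mm in diameter, 50 mm tall, on the bench. Origin: centre of its underside.
Things that resemble listed ones, but are neither listed nor needed, are in the scene too. What is shaped like the tall_tube but purple or yellow is not meant.

How it is judged:
On the way, in this order (a step that is already met when the one before it is completed fails the run):
1. the bar lies still on the bench, let go, clear of the rack (height (world z) of bar below 0.04 m and linear speed of bar below 0.03 m/s and contact force between bar and rack below 0.05 N and contact force between bar and the arm below 0.05 N and contact force between bar and the fingers below 0.05 N), for 0.2 s.
2. the tall tube is drawn clear of the rack, held in the fingers (height (world z) of tall_tube above 0.078 m and contact force between the fingers and tall_tube above 1 N), for 0.1 s.
At the end, for the whole second after the job is handed in: Tall tube held still by the fingers alone, leaning 35-65 degrees, cap up, foot over 90 mm above the bench, its middle over the tray's outline; the bar at rest on the bench (below 40 mm), let go, not touching the rack; short tubes, bottle and jar within 30 mm of their starts (all of step 1 and angle between tall_tube's own z axis and vertical between 0.61 and 1.13 rad and height (world z) of tall_tube above 0.09 m and x of tall_tube_mid in the frame of tray between -0.1 and 0.1 m and y of tall_tube_mid in the frame of tray between -0.14 and 0.14 m and contact force between the fingers and tall_tube above 1 N and contact force between tall_tube and rack below 0.05 N and contact force between tall_tube and tray below 0.05 N and contact force between tall_tube and bottle below 0.05 N and contact force between tall_tube and bar below 0.05 N and linear speed of tall_tube below 0.03 m/s and angular speed of tall_tube below 0.3 rad/s and distance of each of short_tube_a, short_tube_b, bottle, jar from where it was at the start of the episode below 0.03 m); the arm keeps its last pose, push and grip.
It fails at once if a short tube, the bottle or the jar is displaced by more than 30 mm (distance of any of short_tube_a, short_tube_b, bottle, jar from where it was at the start of the episode above 0.03 m).
It fails at once if the bar is dropped (falls unheld faster than 0.7 m/s) (linear speed of bar above 0.7 m/s and contact force between the fingers and bar below 0.2 N).
It fails at once if the tall tube is dropped (falls unheld faster than 0.7 m/s) (linear speed of tall_tube above 0.7 m/s and contact force between the fingers and tall_tube below 0.2 N).
It also fails if it takes over 64 s, if anything falls off the work surface, if the arm or the gripper's body presses on something with over 40 N, if the wrist force passes 120 N, or if a joint passes its speed limit or range.

### The arm

A 6-joint arm with a two-finger parallel gripper is mounted at the origin on the work surface. World frame = base frame: x ahead of the robot, y to its left, z up, the work surface at z = 0. Lengths are in m, angles in rad, forces in N, time in s.
With the tool pointing down it reaches from about 0.35 to 0.775 m from the base axis. Payload 5.5 kg.
Tool frame: the origin (TCP) lies midway between the tips of the shut fingers; the grasp point (between the pads) lies 19 mm behind it (ctrl.hold_point_z is the distance from the TCP to the grasp point, in m); z points along the fingers, x is the direction in which the jaws open and shut, and the axes are right-handed (so a half turn about z gives the same grasp; the last joint's range is limited). The gripper opens to 85 mm and grips with 20 to 120 N. Pads are 22 mm wide; open, the fingers measure 114 mm over their backs; the gripper's body (76 mm by 85 mm) begins 54 mm behind the grasp point. The pads swing forward as they close: fully open they stand 13 mm farther back than shut.
Start: joints at [1.068, 0.313, 0.046, 1.304, 0, 1.431], TCP at [0.204, 0.538, 0.21] pointing down, gripper open.
Joint ranges: [-2.76, 2.76], [-0.86, 1.69], [-1.03, 1.26], [-2.2, 2.34], [-1.47, 1.5], [-3.14, 3.14]. Speed limits (rad/s): [2.57, 2.57, 3.14, 3.14, 3.14, 3.14].

### API

Orientations are given as a unit quaternion [x, y, z, w].
In Python, from rig import ctrl gives the robot as it stands. Calls block until the motion is done:
- ctrl.move_to(position, orientation): joint-space move of the TCP to a pose.
- ctrl.move_l(position, rate=0.15, rot=None): straight line of the TCP; rot=None keeps the orientation; rate is the mean speed in m/s.
- ctrl.move_joints(angles): joint-space move.
- ctrl.gripper_open() and ctrl.clamp(strength=None): open the fingers fully, or close them until they stop; strength is the grip in N (None keeps the last).
- ctrl.dwell(seconds).
- ctrl.solve_ik(position, orientation): joint angles nearest the present ones, or None.
- ctrl.get_obs(): the state.
- ctrl.snapshot(name): name is "scene" or "top" or "wrist"; returns (picture, depth): 420x560x3 uint8, red, green, blue; 420x560 float32, m along the optical axis (not along the pixel's ray), 0 where there is no reading.
- ctrl.get_calibration(name): a dict with "intrinsics" (3x3 intrinsics, pixels), "camera_from_world" (4x4, takes a point from world to camera coordinates); the wrist camera has in their place "mount" (4x4, takes a point from camera to tool coordinates, whose origin is the TCP and whose axes are the tool frame's). Camera axes: x right, y up, looking along -z (the intrinsics and any distortion apply to the point x, -y, -z); pixel columns grow to the right and rows downward; lengths in m; the calibration is good to about 2 mm. The wrist camera is an equidistant fisheye: a pixel r from the principal point sees the ray r / f radians off the axis. A picture is of the moment at which its call begins: read the wrist's pose just before it. get_calibration takes no time and is no camera call.
A pose or a line that the arm cannot do raises ctrl.PlanningError and nothing moves.
- ctrl.hand_in(): hands the job in, once; it reports no verdict.
Trained networks look in the newest picture that a camera, given by its name, has taken for a name from the list of things; names that differ only in an ending like _2 or _b are one class to them, and where a whole thing is asked for, a point or a joint stands for the part that bears it (a point fixed in the world has none). Each returns a list of dicts, best first, with "confidence" (0 to 1); they miss things now and then, are a little off and sometimes report something else, mostly with a low value. They report only what shows in the picture. A call takes as long as a camera call. They do not tell look-alikes from the thing itself.
- ctrl.outline_of(camera, query): "mask" (420x560 bool, what is visible of it) and "position" ([row, column] in pixels, amid what is visible of it).
The state is a dict: "t": time; "joint_pos": joint angles; "qvel": joint speeds; "effort": joint torques, N m; "tcp_pos": TCP position; "ee_rot": TCP orientation; "ft_force": force on the tool from outside, world axes, zero at the start; "moment": the same for the moment, N m; "width": finger opening in m.
Only numpy, scipy, OpenCV 4.12 (cv2) and the standard library are available. Lean on these libraries where they do the work, as an engineer would, in place of code of your own. Each camera call takes 0.05 s, during which the arm holds its last target.

## Working session

There is one attempt and no reset: what is moved stays moved. The work goes in short steps, each a Python script; the robot and the scene stay as the last script left them, time stands still between calls to the robot, and variables do not carry over. Pictures are saved under pics/ and viewed, and the job is handed in when it is done.

```bash
ls; mkdir -p pics
python3 - <<'E'
from rig import ctrl
import cv2,numpy as np
for n in ("scene","top","wrist"):
    p,d=ctrl.snapshot(n); cv2.imwrite(f"pics/{n}0.png",p[:,:,::-1]); np.save(f"pics/{n}0.npy",d)
    print(n,{k:np.round(v,4).tolist() for k,v in ctrl.get_calibration(n).items() if not isinstance(v,str)})
print(ctrl.get_obs(),ctrl.hold_point_z)
E
```

```text
pics
scene {'intrinsics': [[385.1279, 0.0, 280.0728], [0.0, 385.1279, 209.5868], [0.0, 0.0, 1.0]], 'camera_from_world': [[0.3381, 0.9411, 0.0026, -0.2044], [-0.5627, 0.2, 0.8021, 0.2201], [0.7543, -0.2727, 0.5972, -1.209], [0.0, 0.0, 0.0, 1.0]]}
top {'intrinsics': [[442.2253, 0.0, 281.0357], [0.0, 442.2253, 203.6162], [0.0, 0.0, 1.0]], 'camera_from_world': [[-0.0147, -0.9997, 0.0188, -0.0017], [0.9814, -0.0108, 0.1915, -0.6274], [-0.1912, 0.0213, 0.9813, -0.7944], [0.0, 0.0, 0.0, 1.0]]}
wrist {'intrinsics': [[325.1923, 0.0, 281.4217], [0.0, 325.1923, 217.5884], [0.0, 0.0, 1.0]], 'mount': [[1.0, 0.0004, -0.0004, 0.0012], [0.0002, -0.9463, -0.3233, -0.0838], [-0.0005, 0.3233, -0.9463, -0.1649], [0.0, 0.0, 0.0, 1.0]]}
{'t': 0.15, 'joint_pos': array([ 1.06840690e+00,  3.13837629e-01,  4.52486329e-02,  1.30361245e+00,
       -7.14163445e-06,  1.43120118e+00]), 'qvel': array([-0.00206658, -0.00449333,  0.00377714,  0.0005945 ,  0.00010509,
       -0.00020741]), 'effort': array([ 1.10374309e-03, -4.81067383e+01,  2.98814303e+01,  1.38787230e-02,
       -1.58804091e-04, -7.17159452e-06]), 'tcp_pos': array([0.20386805, 0.53720325, 0.20931176]), 'ee_rot': array([ 8.23069665e-01,  5.67939991e-01, -6.26549013e-04,  3.17862406e-04]), 'ft_force': array([ 0.44233454, -1.23608521,  0.15372086]), 'moment': array([-0.06134263,  0.00686205,  0.01611848]), 'width': 0.08542318420622828} 0.0187
```

View pics/scene0.png

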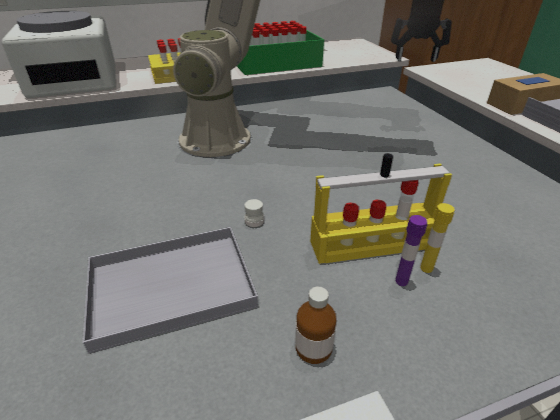

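View pics/top0.png

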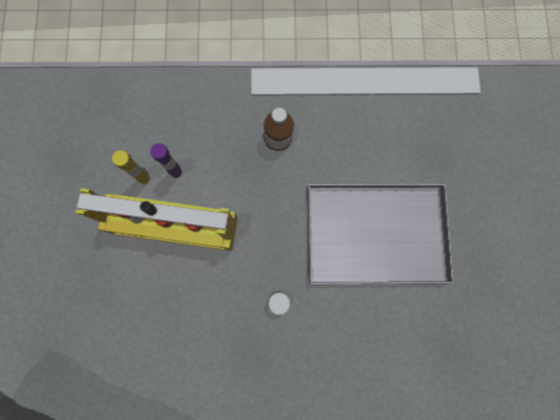

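View pics/wrist0.png

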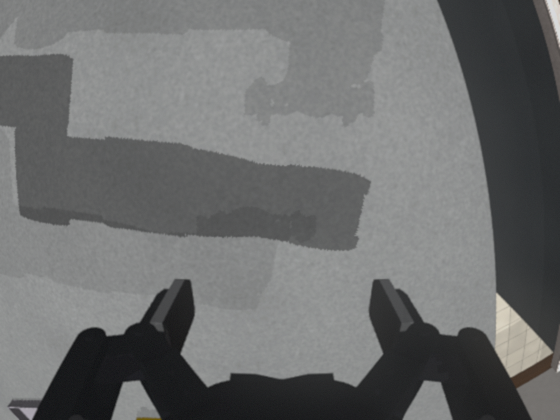

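The scene picture shows the rack with the tall red-capped tube at (409,195) in the socket nearest the right post, and short tubes at (350,215) and (377,210). The black knob is at (387,165) on the bar. The tray is at (170,285), the jar at (254,213) and the bottle at (316,325). Two look-alike tubes stand on the bench: purple (411,250) and yellow (437,238). Next I'll get positions for these.

```bash
cat > h.py <<'E'
from rig import ctrl
import cv2,numpy as np
from scipy.spatial.transform import Rotation as R
def cloud(n,d,mask):
    c=ctrl.get_calibration(n);K=c["intrinsics"];T=np.linalg.inv(c["camera_from_world"])
    r,q=np.nonzero(mask&(d>0)); z=d[r,q]
    P=np.stack([(q-K[0,2])/K[0,0]*z,-(r-K[1,2])/K[1,1]*z,-z],1)
    return P@T[:3,:3].T+T[:3,3], np.stack([r,q],1)
def quat(theta): # tool down, jaw axis x at angle theta from world x
    x=np.array([np.cos(theta),np.sin(theta),0]);z=np.array([0,0,-1.]);y=np.cross(z,x)
    return R.from_matrix(np.stack([x,y,z],1)).as_quat()
E
cat > m.py <<'E'
from h import *
for n in ("top","scene"):
    p,d=ctrl.snapshot(n)
    for o in ("rack","bar","bar_knob","tall_tube","short_tube_a","tray","bottle","jar"):
        for x in ctrl.outline_of(n,o)[:4]:
            if x["confidence"]<.2: continue
            P,_=cloud(n,d,x["mask"])
            if len(P)==0: continue
            lo,hi=np.percentile(P,[3,97],axis=0)
            print(n,o,round(x["confidence"],2),np.round(x["position"]),len(P),lo.round(3),hi.round(3),np.median(P,0).round(3))
            if o=="bar":
                Q=P[np.abs(P[:,2]-.171)<.006]; 
                if len(Q)>20: print("  bar rect",cv2.minAreaRect((Q[:,:2]*1000).astype(np.float32)),Q[:,2].mean())
            if o=="tray": print("  tray rect",cv2.minAreaRect((P[:,:2]*1000).astype(np.float32)))
E
python3 m.py
python3 - <<'E'
import cv2
a=cv2.imread("pics/scene0.png")[140:300,290:480]; cv2.imwrite("pics/c1.png",cv2.resize(a,None,fx=3.6,fy=3.6,interpolation=cv2.INTER_CUBIC))
E
```

```text
top rack 0.75 [228. 166.] 3416 [0.549 0.082 0.005] [0.639 0.326 0.172] [0.58  0.205 0.071]
top bar 0.75 [211. 150.] 2560 [0.571 0.09  0.072] [0.624 0.324 0.214] [0.596 0.202 0.173]
  bar rect ((595.437255859375, 206.57064819335938), (249.19818115234375, 29.700111389160156), 80.78108978271484) 0.17256385390177825
top bar_knob 0.85 [212. 150.] 2448 [0.572 0.091 0.124] [0.622 0.322 0.214] [0.596 0.202 0.173]
top tall_tube 0.9 [160. 164.] 524 [0.694 0.193 0.018] [0.718 0.217 0.153] [0.701 0.201 0.131]
top tall_tube 0.8 [166. 131.] 561 [0.682 0.259 0.009] [0.705 0.283 0.152] [0.689 0.266 0.124]
top short_tube_a 0.56 [228. 194.] 67 [0.574 0.14  0.073] [0.581 0.159 0.111] [0.577 0.149 0.107]
top tray 0.88 [234. 378.] 13972 [ 0.479 -0.343  0.001] [ 0.67  -0.075  0.029] [ 0.573 -0.21   0.004]
  tray rect ((572.9081420898438, -211.81442260742188), (292.7655944824219, 198.84814453125), 89.45732116699219)
top bottle 0.69 [128. 282.] 999 [ 0.752 -0.033  0.014] [0.793 0.02  0.132] [ 0.767 -0.007  0.09 ]
top jar 0.76 [303. 282.] 430 [ 0.421 -0.022  0.013] [0.46  0.016 0.053] [ 0.44  -0.003  0.05 ]

[... 806 characters left out ...]
tall_tube 0.64 [247. 410.] 1182 [0.64  0.193 0.002] [0.722 0.263 0.151] [0.716 0.2   0.09 ]
scene short_tube_a 0.85 [214. 377.] 424 [0.581 0.193 0.02 ] [0.611 0.222 0.109] [0.605 0.202 0.091]
scene short_tube_a 0.57 [212. 351.] 399 [0.58  0.138 0.02 ] [0.602 0.162 0.109] [0.597 0.147 0.092]
scene tray 0.72 [287. 164.] 14861 [ 0.475 -0.342  0.002] [ 0.674 -0.071  0.03 ] [ 0.58  -0.218  0.004]
  tray rect ((553.9199829101562, -206.7623748779297), (298.9186096191406, 243.73828125), 89.44511413574219)
scene bottle 0.72 [327. 312.] 2537 [ 0.769 -0.036  0.002] [0.812 0.015 0.131] [ 0.798 -0.016  0.08 ]
scene jar 0.69 [212. 255.] 478 [ 0.423 -0.023  0.004] [0.462 0.016 0.052] [ 0.453 -0.005  0.035]
```

View pics/c1.png

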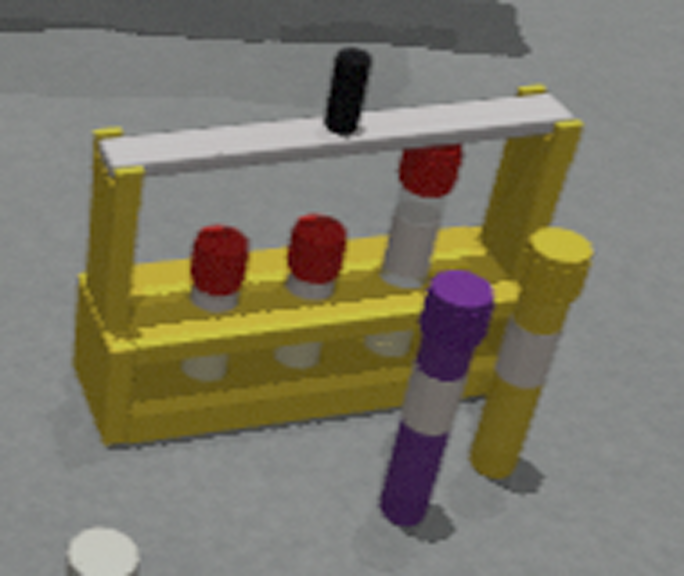

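The three tall-tube candidates are:
- Purple: scene (410,247), standing on the bench.
- Yellow: scene (438,232), standing on the bench.
- Red-capped clear tube: scene (403,203), in the rack's +y socket under the bar.

The crop confirms the red-capped one is the target, because it is clear and racked while the other two are the excluded colours. Next I'll locate the knob and plan.

```bash
cat > p.py <<'E'
from h import *
for n in ("scene","top"):
    p,d=ctrl.snapshot(n)
    P,q=cloud(n,d,np.ones(d.shape,bool))
    dark=p[q[:,0],q[:,1]].max(1)<70
    s=dark&(P[:,2]>.18)&(P[:,2]<.22)&(abs(P[:,0]-.6)<.05)&(abs(P[:,1]-.205)<.05)
    S=P[s]; print(n,len(S),S.min(0).round(3),S.max(0).round(3),S.mean(0).round(4))
    T=S[S[:,2]>S[:,2].max()-.006]; print(T.mean(0),len(T))
    r=p[q[:,0],q[:,1]].astype(int)
    s=(r[:,0]>110)&(r[:,1]<60)&(r[:,2]<60)&(P[:,2]>.125)&(P[:,2]<.165)&(abs(P[:,0]-.61)<.05)&(abs(P[:,1]-.26)<.05)
    if s.any(): print("cap",s.sum(),P[s].min(0).round(3),P[s].max(0).round(3))
th=np.radians(81.1)
for pos in ([.598,.207,.26],[.598,.207,.177],[.598,.207,.27],[.43,.22,.27],[.43,.22,.016],[.43,.25,.016],[.605,.262,.125],[.605,.262,.3],[.605,.262,.33]):
    for t in (th,th-np.pi,th-np.pi/2,th+np.pi/2):
        j=ctrl.solve_ik(pos,quat(t)); print(pos,round(t,2),None if j is None else j.round(2))
E
python3 p.py
```

```text
scene 192 [0.59  0.197 0.18 ] [0.607 0.215 0.216] [0.6012 0.2035 0.2   ]
[0.59937804 0.20515079 0.21366652] 49
cap 2 [0.619 0.261 0.158] [0.62  0.264 0.159]
top 139 [0.588 0.198 0.18 ] [0.603 0.214 0.217] [0.594  0.204  0.2077]
[0.59533487 0.20594643 0.21467308] 84
cap 3 [0.591 0.263 0.154] [0.592 0.264 0.16 ]
[0.598, 0.207, 0.26] 1.42 [0.21 0.43 0.33 1.48 0.   0.36]
[0.598, 0.207, 0.26] -1.73 [ 0.21  0.43  0.33  1.48  0.   -2.78]
[0.598, 0.207, 0.26] -0.16 [0.21 0.43 0.33 1.48 0.   1.93]
[0.598, 0.207, 0.26] 2.99 [ 0.21  0.43  0.33  1.48  0.   -1.21]
[0.598, 0.207, 0.177] 1.42 [0.21 0.44 0.15 1.28 0.   0.36]
[0.598, 0.207, 0.177] -1.73 [ 0.21  0.44  0.15  1.28  0.   -2.78]
[0.598, 0.207, 0.177] -0.16 [0.21 0.44 0.15 1.28 0.   1.93]
[0.598, 0.207, 0.177] 2.99 [ 0.21  0.44  0.15  1.28  0.   -1.21]
[0.598, 0.207, 0.27] 1.42 [0.21 0.43 0.36 1.5  0.   0.36]
[0.598, 0.207, 0.27] -1.73 [ 0.21  0.43  0.36  1.5   0.   -2.78]
[0.598, 0.207, 0.27] -0.16 [0.21 0.43 0.36 1.5  0.   1.93]
[0.598, 0.207, 0.27] 2.99 [ 0.21  0.43  0.36  1.5   0.   -1.21]
[0.43, 0.22, 0.27] 1.42 [ 0.31  0.12 -0.05  1.
[... 749 characters left out ...]
 0.13 1.19 0.   0.44]
[0.605, 0.262, 0.125] -1.73 [ 0.29  0.51  0.13  1.19  0.   -2.7 ]
[0.605, 0.262, 0.125] -0.16 [0.29 0.51 0.13 1.19 0.   2.01]
[0.605, 0.262, 0.125] 2.99 [ 0.29  0.51  0.13  1.19  0.   -1.13]
[0.605, 0.262, 0.3] 1.42 [0.29 0.5  0.54 1.61 0.   0.44]
[0.605, 0.262, 0.3] -1.73 [ 0.29  0.5   0.54  1.61  0.   -2.7 ]
[0.605, 0.262, 0.3] -0.16 [0.29 0.5  0.54 1.61 0.   2.01]
[0.605, 0.262, 0.3] 2.99 [ 0.29  0.5   0.54  1.61  0.   -1.13]
[0.605, 0.262, 0.33] 1.42 [0.29 0.52 0.64 1.7  0.   0.44]
[0.605, 0.262, 0.33] -1.73 [ 0.29  0.52  0.64  1.7   0.   -2.7 ]
[0.605, 0.262, 0.33] -0.16 [0.29 0.52 0.64 1.7  0.   2.01]
[0.605, 0.262, 0.33] 2.99 [ 0.29  0.52  0.64  1.7   0.   -1.13]
```

```bash
cat > s1.py <<'E'
from h import *
th=np.radians(81.1);q=quat(th);k=np.array([.5972,.2063])
ctrl.move_l([.204,.538,.28])
ctrl.move_to([*k,.28],q)
ctrl.move_l([*k,.178],rate=.08)
f0=ctrl.get_obs()["ft_force"]
ctrl.clamp(50)
o=ctrl.get_obs();print(o["t"],o["width"],o["tcp_pos"],f0,o["ft_force"])
ctrl.move_l([*k,.20],rate=.04)
ctrl.move_l([*k,.27],rate=.1)
o=ctrl.get_obs();print(o["t"],o["width"],o["tcp_pos"],o["ft_force"],o["moment"])
p,d=ctrl.snapshot("scene");cv2.imwrite("pics/lift.png",p[:,:,::-1])
E
python3 s1.py
```

```text
5.7 0.01570937329985067 [0.59739914 0.20633095 0.17831285] [-0.24070423  0.22239324  0.03694407] [-0.34485398  0.11812623  2.06027086]
7.25 0.015621758450936699 [0.5969417  0.20623358 0.26926478] [-0.04878111  0.19638619 -2.09915525] [-0.00568599 -0.02837824  0.0113293 ]
```

View pics/lift.png

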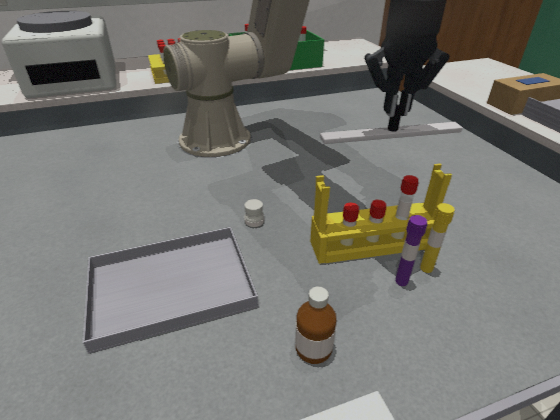

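The bar is lifted and level at (392,131), and all three tubes are still in the rack. Next I'll set it down on the robot side of the rack.

```bash
cat > s2.py <<'E'
from h import *
b=np.array([.43,.235])
ctrl.move_l([*b,.27],rate=.15)
ctrl.move_l([*b,.06],rate=.12)
ctrl.move_l([*b,.025],rate=.04)
f0=ctrl.get_obs()["ft_force"][2]
z=.025
while z>.008:
    z-=.001; ctrl.move_l([*b,z],rate=.02)
    f=ctrl.get_obs()["ft_force"][2]
    if f-f0>1.5: break
print(z,f0,f)
ctrl.dwell(.2);ctrl.gripper_open();ctrl.dwell(.1)
ctrl.move_l([*b,.12],rate=.1)
ctrl.move_l([*b,.28],rate=.25)
p,d=ctrl.snapshot("scene");cv2.imwrite("pics/placed.png",p[:,:,::-1])
print(ctrl.get_obs()["t"])
P,q=cloud("scene",d,np.ones(d.shape,bool));r=p[q[:,0],q[:,1]].astype(int)
s=(r[:,0]>110)&(r[:,1]<70)&(r[:,2]<70)&(P[:,2]>.12)&(P[:,2]<.17)&(abs(P[:,0]-.61)<.05)&(abs(P[:,1]-.26)<.05)
print("cap",s.sum(),P[s].min(0).round(3),P[s].max(0).round(3))
p,d=ctrl.snapshot("top");cv2.imwrite("pics/placedt.png",p[:,:,::-1])
P,q=cloud("top",d,np.ones(d.shape,bool));r=p[q[:,0],q[:,1]].astype(int)
s=(r[:,0]>110)&(r[:,1]<70)&(r[:,2]<70)&(P[:,2]>.12)&(P[:,2]<.17)&(abs(P[:,0]-.61)<.05)&(abs(P[:,1]-.26)<.05)
if s.any():
  print("cap",s.sum(),P[s].min(0).round(3),P[s].max(0).round(3)); S=P[s]; S=S[S[:,2]>.154]; print(cv2.minEnclosingCircle((S[:,:2]*1000).astype(np.float32)))
E
python3 s2.py
```

```text
0.019999999999999997 -3.229742538448771 -1.4925526456558755
15.725
cap 91 [0.593 0.248 0.152] [0.62  0.273 0.16 ]
cap 196 [0.591 0.247 0.153] [0.616 0.274 0.162]
((604.60205078125, 260.84765625), 13.89760971069336)
```

View pics/placed.png

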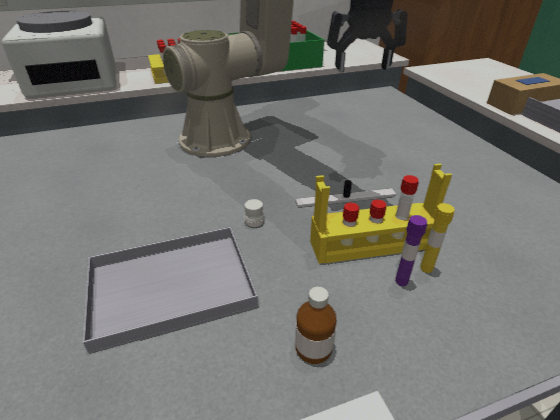

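View pics/placedt.png

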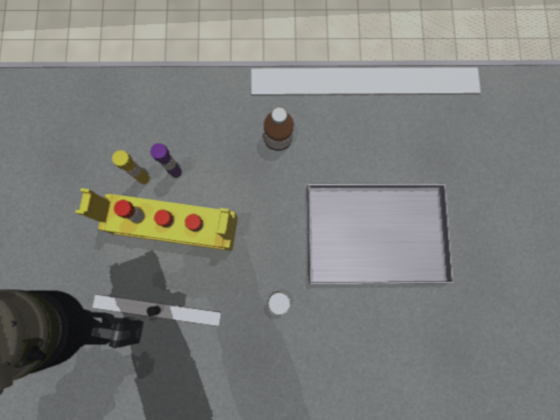

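The top view shows the bar lying flat on the bench at (155,311), clear of the rack, with the tall tube's cap exposed at (123,208). Next I'll check which tilted final poses the arm can reach.

```bash
cat > s3.py <<'E'
from h import *
def fin(az,t0,m,tilt=np.radians(50)):
    # rotate tool-down orientation (jaw angle t0) so that tool z leans toward azimuth az
    ax=np.array([-np.sin(az),np.cos(az),0])  # rotating -z about this by -tilt leans toward az
    Rm=R.from_rotvec(-ax*tilt)*R.from_quat(quat(t0))
    z=Rm.as_matrix()[:,2]
    return np.array(m)+z*(-.061+.0187),Rm.as_quat(),z
if __name__=="__main__":
    m=[.573,-.21,.20]
    for az in np.radians([-90,-45,-20,0,20,45,90,180]):
        for t0 in az+np.radians([-90,0,90,180]):
            p,q,z=fin(az,t0,m); j=ctrl.solve_ik(p,q)
            print(np.degrees(az).round(),np.degrees(t0).round(),z.round(2),p.round(3),None if j is None else j.round(2))
E
python3 s3.py
```

```text
-90.0 -180.0 [ 0.   -0.77 -0.64] [ 0.573 -0.178  0.227] [-0.02  0.36 -0.14  1.05 -0.87 -1.6 ]
-90.0 -90.0 [ 0.   -0.77 -0.64] [ 0.573 -0.178  0.227] [-0.02  0.36 -0.14  1.05 -0.87  3.11]
-90.0 0.0 [ 0.   -0.77 -0.64] [ 0.573 -0.178  0.227] [-0.02  0.36 -0.14  1.05 -0.87  1.54]
-90.0 90.0 [ 0.   -0.77 -0.64] [ 0.573 -0.178  0.227] [-0.02  0.36 -0.14  1.05 -0.87 -0.03]
-45.0 -135.0 [ 0.54 -0.54 -0.64] [ 0.55  -0.187  0.227] [-0.25 -0.17 -0.84  0.1  -0.4  -2.78]
-45.0 -45.0 [ 0.54 -0.54 -0.64] [ 0.55  -0.187  0.227] [-0.25 -0.17 -0.84  0.1  -0.4   1.94]
-45.0 45.0 [ 0.54 -0.54 -0.64] [ 0.55  -0.187  0.227] [-0.25 -0.17 -0.84  0.1  -0.4   0.37]
-45.0 135.0 [ 0.54 -0.54 -0.64] [ 0.55  -0.187  0.227] [-0.25 -0.17 -0.84  0.1  -0.4  -1.21]
-20.0 -110.0 [ 0.72 -0.26 -0.64] [ 0.543 -0.199  0.227] [-0.6  -0.28 -0.94  0.06  0.19  2.98]
-20.0 -20.0 [ 0.72 -0.26 -0.64] [ 0.543 -0.199  0.227] [-0.6  -0.28 -0.94  0.06  0.19  1.41]
-20.0 70.0 [ 0.72 -0.26 -0.64] [ 0.543 -0.199  0.227] [-0.6  -0.28 -0.94  0.06  0.19 -0.16]
-20.0 160.0 [ 0.72 -0.26 -0.64] [ 0.543 -0.199  0.227] [-0.6  -0.28 -0.94  0.06
[... 1012 characters left out ...]
.85]
45.0 225.0 [ 0.54  0.54 -0.64] [ 0.55  -0.233  0.227] [-0.97  0.38 -0.11  1.29  0.85  2.86]
90.0 0.0 [ 0.    0.77 -0.64] [ 0.573 -0.242  0.227] [-0.81  0.97  0.87  2.18  0.55  0.55]
90.0 90.0 [ 0.    0.77 -0.64] [ 0.573 -0.242  0.227] [-0.81  0.97  0.87  2.18  0.55 -1.02]
90.0 180.0 [ 0.    0.77 -0.64] [ 0.573 -0.242  0.227] [-0.81  0.97  0.87  2.18  0.55 -2.59]
90.0 270.0 [ 0.    0.77 -0.64] [ 0.573 -0.242  0.227] [-0.81  0.97  0.87  2.18  0.55  2.12]
180.0 90.0 [-0.77  0.   -0.64] [ 0.605 -0.21   0.227] None
180.0 180.0 [-0.77  0.   -0.64] [ 0.605 -0.21   0.227] None
180.0 270.0 [-0.77  0.   -0.64] [ 0.605 -0.21   0.227] None
180.0 360.0 [-0.77  0.   -0.64] [ 0.605 -0.21   0.227] None
```

```bash
cat > s4.py <<'E'
from h import *
c=np.array([.605,.261]);q=quat(np.radians(171.1))
ctrl.move_to([*c,.28],q)
ctrl.move_l([*c,.126],rate=.08)
ctrl.clamp(60)
o=ctrl.get_obs();print(o["t"],o["width"],o["tcp_pos"],o["ft_force"])
ctrl.move_l([*c,.20],rate=.06)
ctrl.move_l([*c,.32],rate=.12)
o=ctrl.get_obs();print(o["t"],o["width"],o["tcp_pos"],o["ft_force"])
p,d=ctrl.snapshot("scene");cv2.imwrite("pics/tube.png",p[:,:,::-1])
E
python3 s4.py
```

```text
19.875 0.026285369284951933 [0.60529213 0.26109877 0.12642235] [-0.33473991 -0.28176065  3.57844398]
22.4083 0.026168380303762638 [0.60479237 0.26092364 0.31925584] [ 1.06265856  0.27256614 -0.26407087]
```

View pics/tube.png

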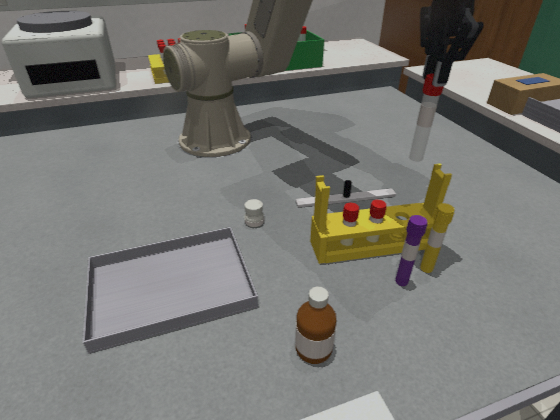

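The tall tube is held at (425,120) and is clear of the rack, with its foot near (418,158). Both short tubes are still in their sockets. Next I'll carry it over the tray and tilt it.

```bash
cat > s5.py <<'E'
from s3 import *
q0=quat(np.pi/2)
ctrl.move_l([.573,-.12,.32],rate=.15,rot=q0)
p,q,z=fin(-np.pi/2,np.pi/2,[.573,-.21,.20])
ctrl.move_l(p,rate=.06,rot=q)
ctrl.dwell(.8)
o=ctrl.get_obs();print(o["t"],o["width"],o["tcp_pos"],p,R.from_quat(o["ee_rot"]).as_matrix()[:,2],abs(o["qvel"]).max())
for n in ("scene","top"):
    im,d=ctrl.snapshot(n);cv2.imwrite(f"pics/fin_{n}.png",im[:,:,::-1])
    P,px=cloud(n,d,np.ones(d.shape,bool))
    s=(abs(P[:,0]-.573)<.04)&(P[:,1]<-.18)&(P[:,1]>-.33)&(P[:,2]>.1)
    S=P[s]; 
    if len(S)>20: 
        u=np.linalg.svd(S-S.mean(0),full_matrices=False)[2][0]; print(n,len(S),S.min(0).round(3),S.max(0).round(3),"tilt",np.degrees(np.arccos(abs(u[2]))))
E
python3 s5.py; python3 m.py
```

```text
27.925 0.026259199023251772 [ 0.57299644 -0.17760265  0.22716846] [ 0.573      -0.17759632  0.22718992] [-2.93136242e-05 -7.66050662e-01 -6.42780198e-01] 0.0012506212050106878
scene 1180 [ 0.569 -0.274  0.146] [ 0.59  -0.18   0.244] tilt 48.87631057433125
top 628 [ 0.562 -0.275  0.155] [ 0.588 -0.18   0.247] tilt 49.41975138414094
top rack 0.81 [206.  89.] 576 [0.585 0.313 0.068] [0.634 0.333 0.174] [0.61  0.319 0.155]
top tall_tube 0.73 [220. 412.] 718 [ 0.562 -0.27   0.161] [ 0.585 -0.157  0.249] [ 0.571 -0.217  0.207]
top tray 0.68 [246. 389.] 10331 [ 0.477 -0.343  0.001] [ 0.67  -0.077  0.03 ] [ 0.545 -0.234  0.004]
  tray rect ((572.2299194335938, -202.4420623779297), (315.2749328613281, 200.53036499023438), 89.36023712158203)
top bottle 0.65 [129. 279.] 1043 [ 0.753 -0.033  0.011] [0.795 0.02  0.132] [ 0.768 -0.007  0.089]
top jar 0.93 [302. 281.] 440 [ 0.421 -0.022  0.001] [0.46  0.016 0.053] [ 0.441 -0.003  0.05 ]
top jar 0.59 [203.  90.] 546 [0.584 0.313 0.079] [0.633 0.331 0.175] [0.61  0.319 0.155]
scene rack 0.69 [226. 368.] 5867 [0.559 0.082 0.003] [0.639 0.322 0.163] [0
[... 516 characters left out ...]
short_tube_a 0.84 [213. 353.] 384 [0.577 0.138 0.02 ] [0.603 0.163 0.109] [0.597 0.147 0.094]
scene tray 0.81 [289. 167.] 14643 [ 0.475 -0.342  0.002] [ 0.674 -0.071  0.03 ] [ 0.58  -0.218  0.004]
  tray rect ((561.6505737304688, -207.4795684814453), (295.55352783203125, 238.64404296875), 86.51399993896484)
scene tray 0.57 [197. 350.] 788 [0.407 0.116 0.001] [0.457 0.347 0.05 ] [0.436 0.236 0.01 ]
  tray rect ((403.4320983886719, 238.1973419189453), (248.3573760986328, 82.2638931274414), 81.5889663696289)
scene bottle 0.4 [216. 351.] 404 [0.579 0.138 0.02 ] [0.603 0.162 0.109] [0.597 0.147 0.092]
scene jar 0.86 [215. 253.] 461 [ 0.427 -0.023  0.007] [0.462 0.014 0.052] [ 0.453 -0.006  0.037]
```

View pics/fin_scene.png

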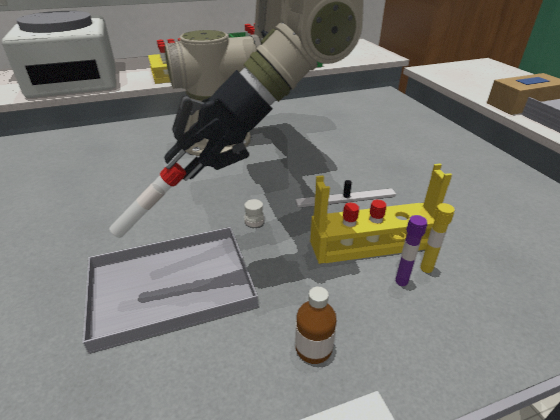

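View pics/fin_top.png

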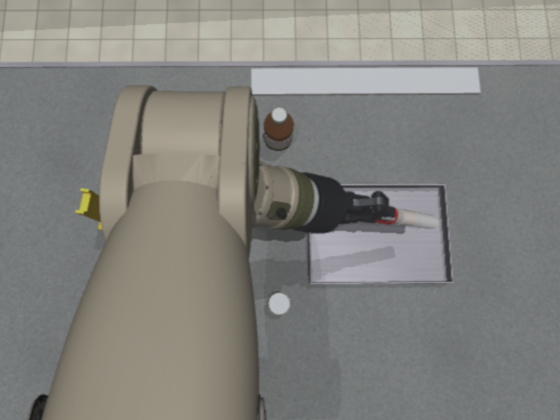

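The tube, scene (115,233) to (180,172), leans about 49° with its cap up. It is over the tray and its foot is about 0.15 m above the bench. The bar is at rest on the bench at (350,198), and the short tubes, bottle and jar haven't moved.

```bash
python3 -c "
from rig import ctrl
print(ctrl.hand_in())"
```

```text
the job is handed in; nothing more can be done
None
```

I lifted the bar off by its knob and set it flat on the bench at about (0.43, 0.235), clear of the rack. I then drew the red-capped tall tube out by its cap and handed the job in while holding it tilted over the tray, at about 28 s of the 64 s allowed.

**Tube at the last check:** both cameras measured a lean of about 49°, cap up. The middle of the tube is at about (0.573, -0.21), over the tray's centre. The foot is about 0.15 m above the bench. The arm was still and the finger opening was steady at 26 mm.

**Everything else:** the bar is at rest and not touching the rack. The short tubes and jar measured within about 3 mm of their starting positions in the scene camera, and the bottle likewise from the top.

**Checks that disagreed:**
- **Setting the bar down:** contact came about 4 mm higher than I expected, so I let go there. The bar still came to rest flat.
- **Wrong labels from the network:** in the last pictures, it labelled a short tube as the bottle, the bar as a tray and a rack post as a jar. The pictures and positions showed these were wrong.
- **Top view:** in the final picture the arm hid most of the rack and the bar, so their check rests on the scene camera.

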